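# Set out the chuck changeover kit beside the lens generator

### The arm

A 7-joint arm with a two-finger parallel gripper is mounted at the origin on the work surface. World frame = base frame: x ahead of the robot, y to its left, z up, the work surface at z = 0. Lengths are in m, angles in rad, forces in N, time in s.
With the tool pointing down it reaches from about 0.4 to 0.85 m from the base axis. Payload 10.4 kg.
Tool frame: the origin (TCP) lies between the finger pads; the fingertips stand 22 mm ahead of it and the grasp point (between the pads) lies 3 mm ahead of it; z points along the fingers, y is the line along which they close (so a half turn about z gives the same grasp; the last joint's range is limited). The gripper opens to 85 mm and grips with 20 to 120 N. Pads are 22 mm wide; open, the fingers measure 114 mm over their backs; the gripper's body (76 mm by 85 mm) begins 54 mm behind the grasp point. The pads swing forward as they close: fully open they stand 13 mm farther back than shut.
Start: joints at [-1.367, 0.332, -0.065, 1.46, 0.022, 1.35, -0.088], TCP at [0.141, 0.609, 0.253] pointing down, gripper open.
Joint ranges: [-2.6, 2.6], [-0.5, 2.12], [-1.47, 1.34], [0.16, 2.42], [-1.27, 4.41], [0.06, 2.06], [-2.6, 2.6]. Speed limits (rad/s): [2.22, 2.22, 2.79, 2.79, 3.14, 3.14, 3.14].

### API

Orientations are given as a unit quaternion [x, y, z, w].
In Python, from workcell import manip, camera, ticket, boxes_of, outline_of gives the robot as it stands.
- The arm moves only by the tool carry_out, never from a script. Its argument "deltas" is a list of rows, each a list of 5 numbers: the shift along the tool's x, y, z as a fraction of full scale, then the turn about the tool's z as a fraction of full scale, then the opening, from -1 (shut) to 1 (fully open), so that 0 is half open. In form: [[tx, ty, tz, spin, gripper], ...]. A call has 1 to 20 rows; each row is the pose to reach, as a shift and turn from the pose commanded when the call began, along the tool's axes at that moment; what a row does not reach only later rows make up. Full scale, the value 1, is 150 mm for a shift and 30 degrees for a turn. A row lasts 1/8 s, in which the tool goes at most 62.5 mm and 10.7 degrees, less where a joint would pass 70% of its speed; a pose out of reach is approached as far as the arm can. A call with a number of a shift or a turn outside -1 to 1 is refused whole. A call with a gripper value outside its range is refused whole. The fingers move at their own pace and stop on an object; "force" is the grip in N (left out, the last holds). Time passes only in rows, so rows that repeat a pose let the fingers close. It gives the time, the measured TCP pose, the force, the opening and the grip force at its end, in the units of the state.
- manip.get_obs(): the state, without advancing time (a new reading comes with each control period).
- camera(name): name is "side" or "top" or "wrist"; returns a dict with "img" (420x560x3 uint8, red, green, blue), "depth" (420x560 float32, m along the optical axis (not along the pixel's ray), 0 where there is no reading), "vertical_fov" (degrees; the focal length in pixels is half the picture's height over the tangent of half this angle, whatever the lens; pixels are square), "cx", "cy" (the principal point, pixels), "R" (3x3) and "t" (3): a world point X has camera coordinates R X + t. Camera axes: x right, y down, z forward; pixel columns grow to the right and rows downward; lengths in m; the calibration is good to about 2 mm. The wrist camera is an equidistant fisheye: a pixel r from the principal point sees the ray r / f radians off the axis. A picture is of the moment at which its call begins.
- ticket.hand_in(): hands the job in; it is judged then, once.
Trained networks look in a picture, given as the dict that the camera call returned (one of the last four; its "shot" number tells which), for a name from the list of things; names that differ only in an ending like _2 or _b are one class to them, and where a whole thing is asked for, a point or a joint stands for the part that bears it (a point fixed in the world has none). Each returns a list of dicts, best first, with "conf" (0 to 1); they miss things now and then, are a little off and sometimes report something else, mostly with a low value. They report only what shows in the picture. A call takes as long as a camera call. They do not tell look-alikes from the thing itself.
- boxes_of(query, picture): "position" ([x, y, z] in m, in world coordinates, good to about 4 mm: the middle of the surface that is visible of it).
- outline_of(query, picture): "region" (420x560 bool, what is visible of it).
The state is a dict: "clock": time; "joint_pos": joint angles; "joint_velocities": joint speeds; "tau": joint torques, N m; "position": TCP position; "ee_rot": TCP orientation; "ft_force": force on the tool from outside, world axes, zero at the start; "torque": the same for the moment, N m; "grip_width": opening from 0.0 (shut) to 1.0 (fully open); "grasp_force": force on a finger pad.
Only numpy, scipy, OpenCV 4.12 (cv2) and the standard library are available. Lean on these libraries where they do the work, as an engineer would, in place of code of your own. Each camera call takes 0.05 s, during which the arm holds its last target. There are 200 camera calls.

### The job

Set out the changeover kit for the next lens job: seat the steel shim in the nest's pocket and then set the bridge clamp squarely over it, centred on the nest with both feet flat on the nest's top; lower the spacer ring over the spindle's post so that it lies on the base. Stand the large blocked lens midway between the nest and the spindle, and the small blocked lens squarely behind the spindle (the side away from the robot, along the spindle base's own direction) with the two centres 100 mm apart, both lenses upright on the bench. Leave the brass collet and the white jar where they are.

Things in the scene. Friction and masses are not known exactly. Their poses are not given: they have to be found in the camera images.
- nest: Nest: fixed grey metal block, 110 (x) by 90 (y) by 16 mm high; in the middle of its top a pocket 62 (x) by 42 (y) mm, 5 mm deep, dark inside. Origin: centre of its underside, on the bench. x points away from the robot (within 0.2 rad), z up. The spindle stands 260 mm off, centre to centre, exactly along this y axis, on the +y or the -y side (varies).
- spindle: Spindle: fixed square grey base 76 x 76 x 12 mm with an upright dark post, 22 mm in diameter, 30 mm above the base (top 42 mm above the bench). Origin: centre of the base's underside, on the bench. Axes parallel to the nest's: x points away from the robot, so 'behind' is +x; z up.
- shim_c (a point): Shim: loose plain steel plate, 56 mm (its x) by 36 mm (its y) by 12 mm thick, about 0.12 kg, lying flat. Point: its centre, 6 mm above its underside. Seated in the pocket it has 3 mm of play each way, its underside is 11 mm above the bench and it stands 7 mm proud of the nest. Same either way round (half turn).
- clamp_c (a point): Bridge clamp: loose aluminium bridge, 94 mm (x) by 34 mm (y), on two feet 10 mm thick at its x ends (74 mm clear span, 11 mm clear height); plate top 19 mm above the feet's underside; on its middle a dark grip rib 40 (x) by 14 (y) by 16 mm high, top at 35 mm. Point: its centre, 17.5 mm above the feet's underside. In place its x lies along the nest's x. Same after a half turn.
- ring_c (a point): Spacer ring: loose steel ring, 56 mm outside diameter, 36 mm bore, 20 mm high, about 0.12 kg, lying flat. Point: its centre, 10 mm above its underside.
- lens_large_c (a point): Large blocked lens: pale lens disc 68 mm in diameter, 12 mm thick, lying flat, with an upright aluminium cylinder (block) 34 mm in diameter and 22 mm high on its middle, total height 34 mm, about 0.15 kg. Point: its centre axis, 17 mm above its underside. Grip it by the cylinder.
- lens_small_c (a point): Small blocked lens: same kind, lens disc 44 mm in diameter, 12 mm thick, aluminium cylinder 24 mm in diameter and 22 mm high on its middle, total height 34 mm, about 0.07 kg. Point: its centre axis, 17 mm above its underside. Grip it by the cylinder.
- collet: Bystander: loose brass collet, a stepped round piece 34 mm across and 40 mm high, standing in front of the row. Origin: centre of its underside. Not to be disturbed.
- jar: Bystander: loose white jar with a black lid, 48 mm across and 65 mm high, at the back left. Origin: centre of its underside. Not to be disturbed.
Things that resemble listed ones, but are neither listed nor needed, are in the scene too. What is shaped like the part that bears clamp_c but blue or red is not meant.

How it is judged:
By the outcome, as a careful person would: the job done as asked, in the order asked, and still so for the second after the job is handed in, with the robot touching nothing.
It also fails if it takes over 125 s, if anything falls off the work surface, if the arm or the gripper's body presses on something with over 40 N, if the wrist force passes 120 N, or if a joint passes its speed limit or range.

## Working session

There is one attempt and no reset: what is moved stays moved. The work goes in short steps, Python scripts to look and compute and a tool call to move; the robot and the scene stay as the last step left them, time stands still between calls to the robot, and variables do not carry over. Pictures are saved under pics/ and viewed, at most 14 in all, crops included, and the job is handed in when it is done.

Besides the shell and the picture viewer there is one more tool, called as a command line: name --pt "numbers of a row" for each row, then --argument value for the rest. carry_out: Moves the arm, as the interface text tells. Its arguments: {"type":"object","properties":{"deltas":{"type":"array","items":{"type":"array","items":{"type":"number"}}},"force":{"type":"number"}},"required":["deltas"]}

```bash
mkdir -p pics; cat > h.py <<'E'
import numpy as np,cv2
from workcell import manip,camera,ticket,boxes_of,outline_of
from scipy.spatial.transform import Rotation as Ro
def cloud(p):
    f=210/np.tan(np.radians(p["vertical_fov"])/2)
    v,u=np.mgrid[0:420,0:560]; d=p["depth"]
    a=(u-p["cx"])/f; b=(v-p["cy"])/f
    X=np.stack([a*d,b*d,d],-1)
    return (X-p["t"])@np.array(p["R"])   # world
def save(n,im,s=1): cv2.imwrite(f"pics/{n}.png",cv2.resize(im,None,fx=s,fy=s,interpolation=cv2.INTER_CUBIC)[...,::-1])
E
python3 - <<'E'
from h import *
for n in("top","side"):
    p=camera(n); save(n+"0",p["img"],1.4)
    print(n,p["cx"],p["cy"],p["vertical_fov"],p["t"],(-np.array(p["R"]).T@p["t"]))
    if 1:
        for q in["nest","spindle","shim_c","clamp_c","ring_c","lens_large_c","lens_small_c","collet","jar"]:
            P=np.array(p["R"]);f=210/np.tan(np.radians(p["vertical_fov"])/2)
            for b in boxes_of(q,p):
                c=P@b["position"]+p["t"]; print(q,np.round(b["position"],3),round(b["conf"],2),np.round(1.4*(f*c[:2]/c[2]+[p["cx"],p["cy"]])))
o=manip.get_obs();print(o)
E
```

```text
top 285.91928995972074 213.7126992975431 50.87199684661522 [0.02211989 0.54193842 1.27190213] [0.47706479 0.01597492 1.29771937]
nest [0.541 0.128 0.017] 0.83 [346. 300.]
spindle [ 0.505 -0.125  0.014] 0.7 [468. 316.]
shim_c [ 0.551 -0.337  0.016] 0.62 [570. 293.]
clamp_c [0.307 0.423 0.018] 0.94 [203. 416.]
clamp_c [0.42  0.337 0.02 ] 0.92 [245. 360.]
clamp_c [0.401 0.124 0.02 ] 0.76 [348. 368.]
clamp_c [0.324 0.229 0.02 ] 0.62 [298. 407.]
ring_c [0.545 0.362 0.024] 0.66 [233. 300.]
lens_large_c [ 0.427 -0.328  0.012] 0.97 [566. 353.]
lens_large_c [0.42  0.337 0.019] 0.2 [245. 360.]
lens_small_c [ 0.661 -0.004  0.011] 0.49 [409. 243.]
jar [0.736 0.274 0.061] 0.6 [271. 204.]
side 300.40231506053465 211.5490399428625 42.171405159861656 [-0.51592463  0.12953618  1.23756563] [ 0.4040378  -0.83548199  0.97634514]
nest [0.543 0.125 0.018] 0.61 [421. 277.]
spindle [ 0.503 -0.134  0.017] 0.88 [422. 396.]
shim_c [ 0.552 -0.34   0.015] 0.59 [480. 513.]
clamp_c [0.321 0.212 0.019] 0.91 [295. 257.]
clamp_c [0.306 0.411 0.019] 0.82 [284. 191.]
clamp_c [0.422 0.325 0.024] 0.68 [345. 211.]
clamp_c
[... 281 characters left out ...]
: 1.0, 'joint_pos': array([-1.36662666,  0.33219487, -0.06466539,  1.4600697 ,  0.02159706,
        1.34988633, -0.08853512]), 'joint_velocities': array([ 0.00111373, -0.00028328, -0.00082503,  0.00052653,  0.00062442,
       -0.00078531, -0.00095787]), 'tau': array([-9.11976167e-05, -6.25226641e+01,  4.89276345e-02, -3.91832900e+01,
        1.64954527e-02,  1.56994105e-03, -9.92320849e-06]), 'position': array([0.14052836, 0.60903451, 0.25335513]), 'ee_rot': array([1.13174767e-01, 9.93575094e-01, 6.80640655e-05, 3.58004651e-07]), 'ft_force': array([1.19600182, 0.27588604, 0.40447074]), 'torque': array([0.00801933, 0.0952    , 0.03409451]), 'grasp_force': 0.0, 'grip_width': 0.999260852365775}
```

View pics/top0.png

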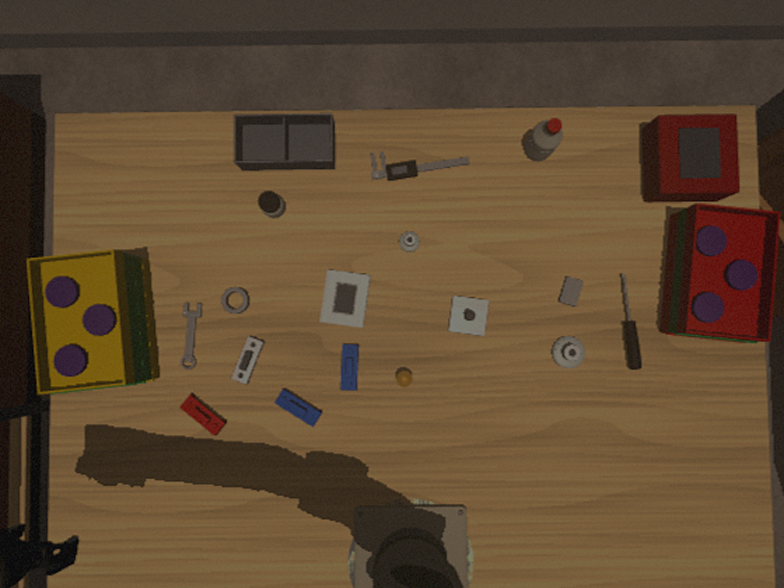

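View pics/side0.png

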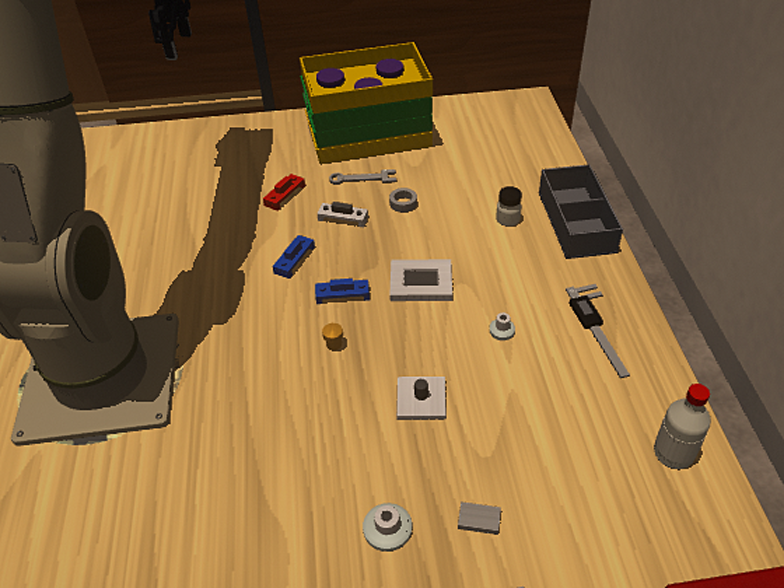

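Clamp candidates in the top picture: red (203,416), blue (298,407), blue (348,368) and bare aluminium with a dark rib (245,360). Only the last fits, because blue and red are excluded. The rest, also in the top picture:
- nest (346,298)
- spindle (468,316)
- shim (570,291)
- large lens (568,352)
- small lens (409,241)
- ring (235,300)
- collet (404,377)
- jar (271,204)

Next I'll measure these with depth and confirm the clamp in one crop.

```bash
cat >> h.py <<'E'
def meas(p,c,r,z0,z1):
    "centre and minAreaRect of the points near c between heights z0..z1 (mm)"
    W=cloud(p)*1000; m=(p["depth"]>0)&(W[...,2]>z0)&(W[...,2]<z1)&(np.hypot(W[...,0]-c[0]*1e3,W[...,1]-c[1]*1e3)<r)
    P=W[m]; 
    if len(P)<8: return len(P)
    a=cv2.minAreaRect(P[:,:2].astype(np.float32)); 
    (ex,ey),er=cv2.minEnclosingCircle(P[:,:2].astype(np.float32))
    return dict(n=len(P),mean=P.mean(0).round(1),rect=np.round([*a[0],*a[1],a[2]],1),circ=np.round([ex,ey,er],1),zmed=np.round(np.median(P[:,2]),1))
E
python3 - <<'E'
from h import *
for n in("top","side"):
    p=camera(n)
    print(n)
    for q,c,r,z0,z1 in[("bench",(.55,-.2),40,-9,9),("nest",(.541,.126),80,10,30),("spbase",(.504,-.13),60,6,20),("post",(.504,-.13),30,32,60),("shim",(.551,-.338),45,6,25),("clamp",(.42,.332),62,13,50),("rib",(.42,.332),62,26,50),("ring",(.542,.355),40,10,35),("LL",(.427,-.335),50,6,20),("LLtop",(.427,-.335),50,25,50),("LS",(.661,-.01),40,6,20),("LStop",(.661,-.01),40,25,50),("collet",(.384,0),40,20,60),("jar",(.736,.27),50,50,90)]:
        print(q,meas(p,c,r,z0,z1))
    if n=="top": save("clampcrop",p["img"][220:310,130:290],4)
E
```

```text
top
bench {'n': 568, 'mean': array([ 5.502e+02, -2.004e+02, -2.000e-01]), 'rect': array([ 551.1, -199.8,   76.9,   76.7,   88.9]), 'circ': array([ 550.1, -200.1,   39.9]), 'zmed': np.float64(-0.0)}
nest {'n': 1060, 'mean': array([546.5, 132.6,  15.3]), 'rect': array([547. , 132.8,  90.4, 110. ,  81.2]), 'circ': array([547.2, 133. ,  70.1]), 'zmed': np.float64(15.4)}
spbase {'n': 632, 'mean': array([ 507.8, -123.9,   11.9]), 'rect': array([ 505. , -131.8,  111. ,   98.8,   60.2]), 'circ': array([ 506.4, -131.4,   57.3]), 'zmed': np.float64(11.9)}
post {'n': 44, 'mean': array([ 507.5, -123.8,   41.9]), 'rect': array([ 508.3, -123.9,   19.9,   17.5,    1.7]), 'circ': array([ 507.8, -124.3,   10.5]), 'zmed': np.float64(42.1)}
shim {'n': 252, 'mean': array([ 556. , -338.8,   11.4]), 'rect': array([ 555.5, -342.6,   60.2,   69.9,   46. ]), 'circ': array([ 551.9, -343.7,   41. ]), 'zmed': np.float64(11.5)}
clamp {'n': 386, 'mean': array([422.1, 333.7,  22.2]), 'rect': array([421.7, 334.5,  34.3,  94.4,  67.5]), 'circ': array([422.2, 335.9,  49. ]), 'zmed': np.float64(19.9)}
rib {'n': 83, 'm
[... 3124 characters left out ...]
d': np.float64(33.4)}
LS {'n': 146, 'mean': array([658.3, -14. ,  11. ]), 'rect': array([659.6, -10.5,  40.1,  40.9,  79.1]), 'circ': array([660.2,  -8.3,  22.3]), 'zmed': np.float64(10.5)}
LStop {'n': 82, 'mean': array([659.7,  -8.7,  32.2]), 'rect': array([660.9,  -7.5,  24.2,  23.9,  27.9]), 'circ': array([662.1,  -5.6,  14.8]), 'zmed': np.float64(33.3)}
collet {'n': 175, 'mean': array([375.9,   3.6,  35.5]), 'rect': array([375.7,   7.7,  34.5,  32.6,  85.6]), 'circ': array([376.4,   8.3,  18.3]), 'zmed': np.float64(36.7)}
jar {'n': 192, 'mean': array([735.8, 272.5,  62.1]), 'rect': array([736.9, 277.9,  47.2,  42.1,  77. ]), 'circ': array([737.6, 278.6,  25.2]), 'zmed': np.float64(63.4)}
```

View pics/clampcrop.png

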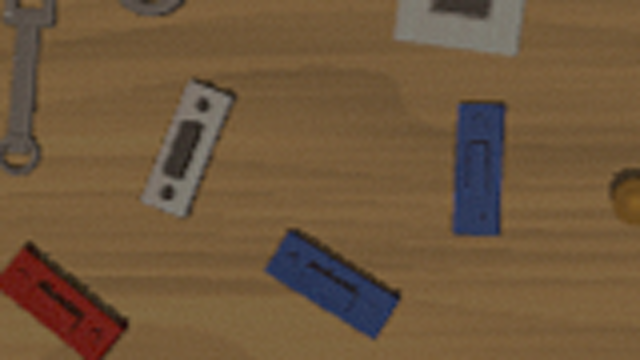

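The crop shows the bare aluminium clamp with its dark rib at (187,148), so that is the one meant. I'll start with the ring and write a small planner for the moves.

```bash
cat >> h.py <<'E'
def plan(x,y,z,psi=None):
    "mm, deg (yaw of tool y): fractions from the present pose"
    o=manip.get_obs(); R=Ro.from_quat(o["ee_rot"]).as_matrix()
    d=R.T@(np.array([x,y,z])/1e3-o["position"])/.15
    p0=np.degrees(np.arctan2(R[1,1],R[0,1])); s=0 if psi is None else -(psi-p0)/30
    print("pos",(o["position"]*1e3).round(1),"psi",p0.round(1),"tilt",np.degrees(np.arccos(-R[2,2])).round(2),"plan",d.round(3),round(s,3),"t",o["clock"],"grip",round(o["grip_width"],3),round(o["grasp_force"],1),"F",o["ft_force"].round(1),"q",o["joint_pos"].round(2))
E
python3 -c "
from h import *
plan(543,358,150)"
```

```text
pos [140.5 609.  253.3] psi 77.0 tilt 0.01 plan [-2.991 -1.027  0.689] 0 t 1.1 grip 0.999 0.0 F [0.8 0.5 0.1] q [-1.37  0.33 -0.06  1.46  0.02  1.35 -0.09]
```

carry_out --pt "-0.5 -1 0 0 1" --pt "-0.5 -1 0 0 1" --pt "-1 -1 0 0 1" --pt "-1 -1 0 0 1" --pt "-1 -1 0 0 1" --pt "-1 -1 0 0 1"

```text
clock: 1.85
position: [0.2523, 0.4296, 0.2534]
ee_rot: [0.113, 0.994, 0.0, -0.0]
ft_force: [-0.4, -0.4, 0.2]
grip_width: 0.999
grasp_force: 0.0
```

carry_out --pt "-1 0 0 0 1" --pt "-1 0 0 0 1" --pt "-1 0 0 0 1" --pt "-1 0 0 0 1"

```text
clock: 2.35
position: [0.3998, 0.3956, 0.2528]
ee_rot: [0.114, 0.994, -0.0, -0.0]
ft_force: [-0.9, 0.9, 0.4]
grip_width: 1.002
grasp_force: 0.0
```

```bash
python3 -c "
from h import *
plan(543,358,150)"
```

```text
pos [399.8 395.6 252.8] psi 76.9 tilt 0.04 plan [-0.986 -0.028  0.685] 0 t 2.35 grip 1.002 0.0 F [-0.9  0.9  0.4] q [-1.01  0.19  0.17  1.64 -0.03  1.31  0.51]
```

carry_out --pt "-0.98 -0.03 0.4 0 1" --pt "-0.98 -0.03 0.4 0 1" --pt "-0.98 -0.03 0.4 0 1" --pt "-0.98 -0.03 0.4 0 1" --pt "-0.98 -0.03 0.4 0 1"

```text
clock: 2.98
position: [0.5395, 0.3602, 0.1934]
ee_rot: [0.112, 0.994, 0.0, -0.001]
ft_force: [-1.0, 0.4, -0.3]
grip_width: 0.999
grasp_force: 0.0
```

```bash
cat >> h.py <<'E'
def wcloud(p):
    f=210/np.tan(np.radians(p["vertical_fov"])/2)
    v,u=np.mgrid[0:420,0:560]; a=u-p["cx"]; b=v-p["cy"]; r=np.hypot(a,b); th=r/f
    k=np.where(r>0,np.tan(np.minimum(th,1.5))/np.maximum(r,1e-9),1/f); d=p["depth"]
    W=(np.stack([a*k*d,b*k*d,d],-1)-p["t"])@np.array(p["R"])
    W[th>1.4]=np.nan
    return W
_c=cloud
def cloud(p): return wcloud(p) if p.get("fish") else _c(p)
def wrist():
    p=camera("wrist"); p["fish"]=1; return p
E
python3 - <<'E'
from h import *
p=wrist(); save("w1",p["img"]); print(p["vertical_fov"],p["cx"],p["cy"],-np.array(p["R"]).T@p["t"])
print(meas(p,(.543,.358),45,-9,9)); print(meas(p,(.543,.358),45,10,35)); print(meas(p,(.543,.13),80,10,35)); print(meas(p,(.419,.332),62,13,50))
plan(543,358,150)
E
```

```text
65.70646984690485 279.3577639746558 214.34948255430075 [0.47250974 0.37600353 0.31425364]
{'n': 4443, 'mean': array([5.400e+02, 3.579e+02, 3.000e-01]), 'rect': array([542.8, 357.9,  89.3,  89.7,  61.3]), 'circ': array([543., 358.,  45.]), 'zmed': np.float64(0.2)}
{'n': 1733, 'mean': array([542.5, 360.1,  19.5]), 'rect': array([543.2, 359.6,  54.6,  55.4,  78.8]), 'circ': array([543.3, 360. ,  27.9]), 'zmed': np.float64(19.9)}
{'n': 5776, 'mean': array([543.1, 135.1,  14.9]), 'rect': array([545. , 131.3,  92.4, 111.3,  81.1]), 'circ': array([544.8, 131.1,  70.9]), 'zmed': np.float64(15.8)}
{'n': 3690, 'mean': array([421.1, 334.6,  22.6]), 'rect': array([419.7, 333.5,  34.8,  94.3,  68.1]), 'circ': array([419.8, 333.7,  49. ]), 'zmed': np.float64(19.5)}
pos [539.5 360.2 193.8] psi 77.2 tilt 0.09 plan [-0.026 -0.01   0.292] 0 t 3.025 grip 1.001 0.0 F [-1.2 -0.3 -0.4] q [-0.84  0.42  0.24  1.48 -0.11  1.25  0.76]
```

View pics/w1.png

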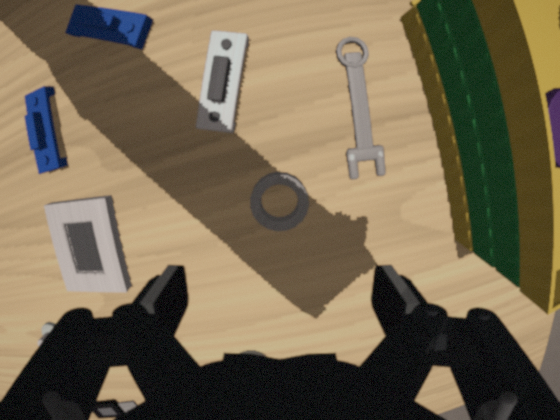

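The wrist view shows the ring at (280,201), the clamp at (222,80) and the nest at (85,245). Its measurements agree with the average of the two fixed cameras. Next, lower onto the ring.

```bash
python3 -c "
from h import *
plan(543.2,359.8,50); plan(543.2,359.8,21)"
```

```text
pos [539.5 360.2 193.8] psi 77.2 tilt 0.09 plan [-0.025  0.001  0.959] 0 t 3.025 grip 1.001 0.0 F [-1.2 -0.3 -0.4] q [-0.84  0.42  0.24  1.48 -0.11  1.25  0.76]
pos [539.5 360.2 193.8] psi 77.2 tilt 0.09 plan [-2.500e-02  1.000e-03  1.152e+00] 0 t 3.025 grip 1.001 0.0 F [-1.2 -0.3 -0.4] q [-0.84  0.42  0.24  1.48 -0.11  1.25  0.76]
```

carry_out --pt "-0.025 0 0.4 0 1" --pt "-0.025 0 0.8 0 1" --pt "-0.025 0 0.96 0 1" --pt "-0.025 0 0.96 0 1" --pt "-0.025 0 0.96 0 1" --force 40

```text
clock: 3.65
position: [0.5452, 0.3586, 0.0514]
ee_rot: [0.113, 0.994, 0.001, 0.001]
ft_force: [0.1, 0.8, -0.2]
grip_width: 1.0
grasp_force: 0.0
```

```bash
python3 -c "
from h import *
plan(543.2,359.8,21)"
```

```text
pos [545.2 358.6  51.4] psi 77.1 tilt 0.17 plan [0.015 0.004 0.203] 0 t 3.65 grip 1.0 0.0 F [ 0.1  0.8 -0.2] q [-0.82  0.57  0.22  1.59 -0.14  0.99  0.79]
```

carry_out --pt "0.01 0 0.2 0 1" --pt "0.01 0 0.2 0 1" --pt "0.01 0 0.2 0 1" --pt "0.01 0 0.2 0 -1" --pt "0.01 0 0.2 0 -1" --pt "0.01 0 0.2 0 -1" --pt "0.01 0 0.2 0 -1" --pt "0.01 0 0.2 0 -1" --pt "0.01 0 0.2 0 -1"

```text
clock: 4.78
position: [0.5442, 0.3579, 0.0209]
ee_rot: [0.113, 0.994, 0.001, 0.001]
ft_force: [-2.9, -1.9, 8.5]
grip_width: 0.638
grasp_force: 41.5
```

```bash
python3 -c "
from h import *
plan(505.5,-126.4,100,81)"
```

```text
pos [544.2 357.9  20.9] psi 77.0 tilt 0.1 plan [-0.475 -3.203 -0.532] -0.133 t 4.775 grip 0.638 41.5 F [-2.9 -1.9  8.5] q [-0.81  0.6   0.21  1.61 -0.15  0.94  0.8 ]
```

carry_out --pt "0 0 -0.3 0 -1" --pt "0 0 -0.6 0 -1" --pt "-0.1 -0.5 -0.7 0 -1" --pt "-0.2 -1 -0.7 0 -1" --pt "-0.2 -1 -0.7 0 -1" --pt "-0.2 -1 -0.7 0 -1"

```text
clock: 5.52
position: [0.5395, 0.2014, 0.1249]
ee_rot: [0.115, 0.993, -0.0, 0.0]
ft_force: [0.9, 1.0, -1.6]
grip_width: 0.641
grasp_force: 43.4
```

carry_out --pt "-0.1 -0.4 0 0 -1" --pt "-0.2 -0.8 0 0 -1" --pt "-0.2 -1 0 0 -1" --pt "-0.2 -1 0 0 -1" --pt "-0.2 -1 0 0 -1"

```text
clock: 6.15
position: [0.5348, 0.0535, 0.1244]
ee_rot: [0.112, 0.994, 0.0, 0.0]
ft_force: [0.0, 0.7, -1.2]
grip_width: 0.637
grasp_force: 43.4
```

```bash
python3 -c "
from h import *
plan(505.5,-126.4,110,81)"
```

```text
pos [534.8  53.5 124.4] psi 77.1 tilt 0.05 plan [-0.077 -1.213  0.095] -0.13 t 6.15 grip 0.637 43.4 F [ 0.   0.7 -1.2] q [-0.5   0.26  0.36  1.86 -0.11  1.04  1.25]
```

carry_out --pt "0 -0.4 0 -0.1 -1" --pt "0 -0.8 0 -0.13 -1" --pt "0 -0.8 0 -0.13 -1" --pt "0 -0.8 0 -0.13 -1" --pt "0 -0.8 0 -0.13 -1"

```text
clock: 6.78
position: [0.5081, -0.0631, 0.1242]
ee_rot: [0.078, 0.997, 0.0, -0.0]
ft_force: [-0.1, 0.2, -1.5]
grip_width: 0.637
grasp_force: 43.4
```

```bash
python3 - <<'E'
from h import *
p=wrist(); save("w2",p["img"])
o=manip.get_obs()["position"]
print("post",meas(p,(.5055,-.1264),16,36,60)); print("base",meas(p,(.5055,-.1264),60,6,20));print("ring",meas(p,o[:2],45,110,130))
print("LL",meas(p,(.427,-.332),25,25,50))
plan(505.5,-126.4,110,81)
E
```

```text
post {'n': 725, 'mean': array([ 504.9, -124.9,   41.6]), 'rect': array([ 505.7, -125.5,   21. ,   20.5,   66.3]), 'circ': array([ 505.8, -126.1,   11.1]), 'zmed': np.float64(41.9)}
base {'n': 6608, 'mean': array([ 497.3, -125.4,   12.1]), 'rect': array([ 505.6, -125.8,   75.9,   76.2,   81.4]), 'circ': array([ 505.7, -126.1,   52.8]), 'zmed': np.float64(12.1)}
ring {'n': 10046, 'mean': array([504.1, -61.9, 121.7]), 'rect': array([504.4, -63.4,  64.9,  57. ,  42.6]), 'circ': array([502.5, -61.7,  41.2]), 'zmed': np.float64(123.1)}
LL 0
pos [508.  -63.4 124.2] psi 81.1 tilt 0.02 plan [-0.049 -0.417  0.094] 0.002 t 6.825 grip 0.639 43.4 F [ 0.2  0.  -1.3] q [-0.35  0.21  0.43  1.93 -0.1   1.03  1.54]
```

View pics/w2.png

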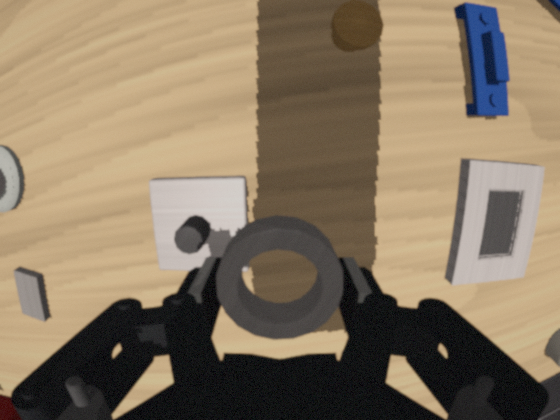

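The ring is held level at (280,275), with the post at (190,232) on its base. Next, align it and lower.

carry_out --pt "-0.06 -0.42 0 0 -1" --pt "-0.06 -0.42 0 0 -1" --pt "-0.06 -0.42 0.0 0 -1" --pt "-0.06 -0.42 0.1 0 -1" --pt "-0.06 -0.42 0.1 0 -1"

```text
clock: 7.45
position: [0.5056, -0.1276, 0.1076]
ee_rot: [0.078, 0.997, 0.0, -0.001]
ft_force: [0.9, -0.3, -1.4]
grip_width: 0.636
grasp_force: 43.4
```

```bash
python3 - <<'E'
from h import *
plan(507,-126,33.5,81.3)
p=wrist();W=wcloud(p)*1e3;o=manip.get_obs()["position"]*1e3
m=(abs(W[...,2]-(o[2]-1))<2.5)&(abs(W[...,1]-o[1])<20)&(abs(W[...,0]-o[0])<40); P=W[m]; print(len(P),P.min(0),P.max(0))
E
```

```text
pos [ 505.6 -127.6  107.6] psi 81.0 tilt 0.16 plan [-0.009  0.012  0.494] -0.01 t 7.45 grip 0.636 43.4 F [ 0.9 -0.3 -1.4] q [-0.25  0.26  0.47  1.92 -0.14  1.    1.69]
4843 [ 476.8537825  -147.95442208  104.79467712] [ 532.13733934 -107.9598054   108.9521699 ]
```

carry_out --pt "-0.01 0.01 0.2 0 -1" --pt "-0.01 0.01 0.4 0 -1" --pt "-0.01 0.01 0.47 0 -1" --pt "-0.01 0.01 0.485 0 -1" --pt "-0.01 0.01 0.49 0 -1" --pt "-0.01 0.01 0.49 0 -1"

```text
clock: 8.25
position: [0.5088, -0.1277, 0.0366]
ee_rot: [0.079, 0.997, 0.0, 0.001]
ft_force: [-0.6, 0.2, -1.9]
grip_width: 0.634
grasp_force: 43.4
```

carry_out --pt "0 0 0.015 0 -1" --pt "0 0 0.02 0 -1" --pt "0 0 0.02 0 -1" --pt "0 0 0.02 0 -1"

```text
clock: 8.75
position: [0.5083, -0.1276, 0.0329]
ee_rot: [0.079, 0.997, 0.0, 0.0]
ft_force: [-0.3, 0.7, 0.6]
grip_width: 0.637
grasp_force: 43.6
```

carry_out --pt "0 0 0 0 1" --pt "0 0 0 0 1" --pt "0 0 0 0 1" --pt "0 0 0 0 1" --pt "0 0 -0.3 0 1" --pt "0 0 -0.6 0 1" --pt "0 0 -0.6 0 1"

```text
clock: 9.62
position: [0.5103, -0.128, 0.1261]
ee_rot: [0.079, 0.997, 0.0, 0.003]
ft_force: [0.2, 0.2, -0.1]
grip_width: 1.001
grasp_force: 0.0
```

```bash
python3 - <<'E'
from h import *
plan(427,-332.5,130,73)
p=wrist()
print("ring",meas(p,(.5055,-.1264),38,22,37),"post",meas(p,(.5055,-.1264),16,38,60))
E
```

```text
pos [ 510.3 -128.   126.1] psi 80.9 tilt 0.35 plan [ 0.332 -1.434 -0.03 ] 0.263 t 9.625 grip 1.001 0.0 F [ 0.2  0.2 -0.1] q [-0.27  0.23  0.48  1.9  -0.13  1.03  1.68]
ring {'n': 3320, 'mean': array([ 505.7, -126.6,   31.3]), 'rect': array([ 506.9, -126.8,   55.2,   55.4,   33.9]), 'circ': array([ 507. , -126.9,   28. ]), 'zmed': np.float64(31.9)} post {'n': 789, 'mean': array([ 505. , -125.8,   41.7]), 'rect': array([ 505.5, -125.9,   20.7,   20.9,   81.2]), 'circ': array([ 505.7, -125.9,   10.7]), 'zmed': np.float64(41.9)}
```

The ring is seated flat around the post, with its top at z = 32 mm. Next is the large lens.

carry_out --pt "0.15 -0.5 0 0 1" --pt "0.33 -1 0 0 1" --pt "0.33 -1 0 0 1" --pt "0.33 -1 0 0 1" --pt "0.33 -1 0 0 1"

```text
clock: 10.3
position: [0.4357, -0.267, 0.1219]
ee_rot: [0.079, 0.997, 0.0, -0.001]
ft_force: [0.3, 1.1, 0.1]
grip_width: 1.005
grasp_force: 0.0
```

```bash
python3 - <<'E'
from h import *
p=wrist()
print("LL",meas(p,(.427,-.332),28,25,50)); print(meas(p,(.427,-.332),42,7,20)); print("shim",meas(p,(.5535,-.3405),40,8,20))
plan(427,-332.5,36)
E
```

```text
LL {'n': 1762, 'mean': array([ 426.1, -331.6,   33.7]), 'rect': array([ 427.1, -332.9,   33.1,   33. ,   58.5]), 'circ': array([ 427.2, -333.3,   17.3]), 'zmed': np.float64(34.2)}
{'n': 3553, 'mean': array([ 422.5, -327.1,   11.4]), 'rect': array([ 427.5, -333. ,   66.6,   67.6,   56. ]), 'circ': array([ 427.3, -333.2,   34.2]), 'zmed': np.float64(11.7)}
shim {'n': 1234, 'mean': array([ 542., -339.,   12.]), 'rect': array([ 549.9, -339.8,   36.3,   49.4,   71.8]), 'circ': array([ 550.4, -339.8,   29.9]), 'zmed': np.float64(12.1)}
pos [ 436.  -266.6  122.1] psi 81.0 tilt 0.07 plan [-0.01  -0.443  0.574] 0 t 10.35 grip 0.999 0.0 F [0.2 0.9 0.4] q [-0.06  0.22  0.58  1.94 -0.14  1.02  2.  ]
```

carry_out --pt "-0.01 -0.3 0 0 1" --pt "-0.01 -0.444 0 0 1" --pt "-0.01 -0.444 0.3 0 1" --pt "-0.01 -0.444 0.5 0 1" --pt "-0.01 -0.444 0.5 0 1"

```text
clock: 10.98
position: [0.4259, -0.332, 0.0457]
ee_rot: [0.078, 0.997, 0.001, -0.002]
ft_force: [-0.9, -0.5, 0.5]
grip_width: 1.001
grasp_force: 0.0
```

```bash
python3 -c "
from h import *
plan(427.3,-333.1,36.5)"
```

```text
pos [ 425.9 -332.    45.7] psi 81.0 tilt 0.27 plan [-0.011 -0.006  0.061] 0 t 10.975 grip 1.001 0.0 F [-0.9 -0.5  0.5] q [ 0.1   0.41  0.57  1.92 -0.28  0.9   2.22]
```

carry_out --pt "-0.01 -0.005 0.06 0 1" --pt "-0.01 -0.005 0.06 0 1" --pt "-0.01 -0.005 0.06 0 -1" --pt "-0.01 -0.005 0.06 0 -1" --pt "-0.01 -0.005 0.06 0 -1" --pt "-0.01 -0.005 0.06 0 -1" --pt "-0.01 -0.005 0.06 0 -1" --pt "-0.01 -0.005 0.06 0 -1" --pt "-0.01 -0.005 0.06 0 -1"

```text
clock: 12.1
position: [0.4282, -0.335, 0.0393]
ee_rot: [0.079, 0.997, 0.0, 0.0]
ft_force: [-1.9, 0.6, 5.8]
grip_width: 0.377
grasp_force: 39.3
```

```bash
python3 -c "
from h import *
plan(525.2,2.6,100)"
```

```text
pos [ 428.2 -335.    39.3] psi 80.9 tilt 0.04 plan [-0.283  2.325 -0.404] 0 t 12.1 grip 0.377 39.3 F [-1.9  0.6  5.8] q [ 0.11  0.43  0.56  1.91 -0.29  0.88  2.23]
```

carry_out --pt "0 0 -0.4 0 -1" --pt "0 0 -0.5 0 -1" --pt "-0.1 0.4 -0.5 0 -1" --pt "-0.15 0.8 -0.5 0 -1" --pt "-0.15 1 -0.5 0 -1" --pt "-0.15 1 -0.5 0 -1" --pt "-0.15 1 -0.5 0 -1"

```text
clock: 12.98
position: [0.4734, -0.1911, 0.1136]
ee_rot: [0.08, 0.997, -0.0, -0.0]
ft_force: [-0.6, 1.0, -1.6]
grip_width: 0.38
grasp_force: 40.5
```

carry_out --pt "-0.1 0.4 0 0 -1" --pt "-0.13 0.8 0 0 -1" --pt "-0.13 1 0 0 -1" --pt "-0.13 1 0 0 -1" --pt "-0.13 1 0 0 -1"

```text
clock: 13.6
position: [0.5166, -0.0473, 0.1137]
ee_rot: [0.08, 0.997, -0.0, -0.0]
ft_force: [-0.4, -0.2, -1.5]
grip_width: 0.382
grasp_force: 40.5
```

```bash
python3 - <<'E'
from h import *
p=wrist();o=manip.get_obs()["position"]
print("LLdisc",meas(p,o[:2],45,o[2]*1e3-38,o[2]*1e3-20),meas(p,o[:2],45,o[2]*1e3-8,o[2]*1e3+2))
print("nest",meas(p,(.5449,.1311),80,11,25)); print("ring",meas(p,(.5069,-.1268),38,22,37));print("LS",meas(p,(.6633,-.005),30,25,50))
plan(525.2,2.6,60,81.3)
save("w3",p["img"])
E
```

```text
LLdisc {'n': 5963, 'mean': array([499. , -43.9,  85.4]), 'rect': array([515.2, -45.2,  67.9,  64.4,  22.4]), 'circ': array([515.9, -46.7,  34.4]), 'zmed': np.float64(85.9)} {'n': 4819, 'mean': array([513.7, -46.2, 108.9]), 'rect': array([515.7, -44.8,  34.4,  56.2,  10.8]), 'circ': array([511. , -45.7,  29.9]), 'zmed': np.float64(108.6)}
nest {'n': 9661, 'mean': array([541.4, 126.5,  15.2]), 'rect': array([545.1, 130.9,  92.4, 111.3,  81.4]), 'circ': array([544.9, 131.3,  71.7]), 'zmed': np.float64(15.9)}
ring {'n': 3342, 'mean': array([ 505.3, -124. ,   30.9]), 'rect': array([ 506.8, -126.4,   54.7,   55.3,    4.8]), 'circ': array([ 507.2, -126.4,   28.2]), 'zmed': np.float64(31.7)}
LS 0
pos [516.6 -47.5 113.7] psi 80.7 tilt 0.03 plan [-0.003  0.339  0.358] -0.019 t 13.65 grip 0.376 40.5 F [ 0.5 -0.6 -0.7] q [-0.4   0.24  0.45  1.92 -0.12  1.01  1.52]
```

View pics/w3.png

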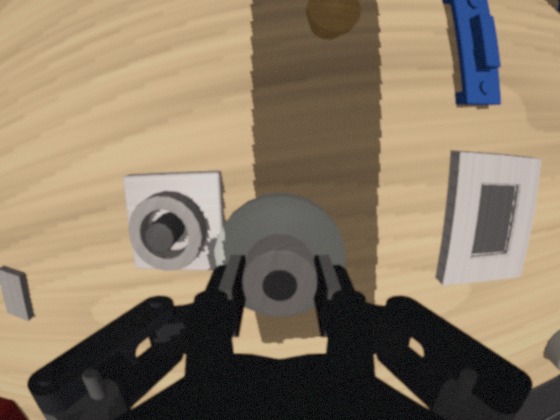

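The lens is held level at (280,245), and the ring lies around the post at (165,230). Next, place the lens midway.

carry_out --pt "-0.01 0.335 0.2 -0.02 -1" --pt "-0.01 0.335 0.4 -0.02 -1" --pt "-0.01 0.335 0.4 -0.02 -1" --pt "-0.01 0.335 0.4 -0.02 -1" --pt "-0.01 0.335 0.4 -0.02 -1"

```text
clock: 14.28
position: [0.5271, 0.0031, 0.0551]
ee_rot: [0.075, 0.997, 0.0, 0.001]
ft_force: [0.5, 0.3, -1.2]
grip_width: 0.375
grasp_force: 40.5
```

```bash
python3 -c "
from h import *
plan(526,1.8,40)"
```

```text
pos [527.1   3.1  55.1] psi 81.4 tilt 0.12 plan [ 0.006 -0.01   0.101] 0 t 14.275 grip 0.375 40.5 F [ 0.5  0.3 -1.2] q [-0.44  0.34  0.4   1.94 -0.17  0.89  1.47]
```

carry_out --pt "0.005 -0.01 0.08 0 -1" --pt "0.005 -0.01 0.095 0 -1" --pt "0.005 -0.01 0.1 0 -1" --pt "0.005 -0.01 0.1 0 -1" --pt "0.005 -0.01 0.1 0 -1"

```text
clock: 14.9
position: [0.5247, 0.0023, 0.0392]
ee_rot: [0.074, 0.997, 0.0, -0.001]
ft_force: [-7.4, -0.3, 12.4]
grip_width: 0.38
grasp_force: 41.9
```

carry_out --pt "0 0 -0.006 0 -1" --pt "0 0 -0.006 0 1" --pt "0 0 -0.006 0 1" --pt "0 0 -0.006 0 1" --pt "0 0 -0.006 0 1" --pt "0 0 -0.3 0 1" --pt "0 0 -0.6 0 1" --pt "0 0 -0.6 0 1"

```text
clock: 15.9
position: [0.5274, 0.0028, 0.1321]
ee_rot: [0.074, 0.997, 0.001, 0.003]
ft_force: [-0.3, -0.1, -1.0]
grip_width: 1.007
grasp_force: 0.0
```

```bash
python3 - <<'E'
from h import *
p=wrist()
print("LL",meas(p,(.5253,.0026),28,25,50)); print(meas(p,(.5253,.0026),45,7,20)); print("LS",meas(p,(.6633,-.005),35,8,50))
plan(663.3,-5,120)
E
```

```text
LL {'n': 1782, 'mean': array([523.1,   3.6,  34. ]), 'rect': array([524.1,   3.5,  33. ,  33.3,  66.9]), 'circ': array([524.4,   3.4,  17. ]), 'zmed': np.float64(34.2)}
{'n': 3839, 'mean': array([519.6,   4.2,  11.3]), 'rect': array([524.5,   3.4,  67.3,  67.6,  38.1]), 'circ': array([524.4,   3.6,  34.2]), 'zmed': np.float64(11.6)}
LS {'n': 910, 'mean': array([653.5,  -4.5,  13.8]), 'rect': array([655.7,  -4.5,  27.9,  43.7,   1.2]), 'circ': array([662.5,  -4.4,  22. ]), 'zmed': np.float64(11.8)}
pos [526.2   2.8 130.1] psi 81.5 tilt 0.18 plan [-0.912  0.083  0.07 ] 0 t 15.95 grip 0.997 0.0 F [-0.3  0.3 -0.4] q [-0.47  0.23  0.43  1.89 -0.11  1.04  1.42]
```

The large lens stands within 1.3 mm of the midpoint. Next is the small lens.

carry_out --pt "-0.3 0.08 0 0 1" --pt "-0.6 0.08 0.05 0 1" --pt "-0.6 0.08 0.05 0 1" --pt "-0.6 0.08 0.05 0 1"

```text
clock: 16.45
position: [0.6151, 0.001, 0.1199]
ee_rot: [0.074, 0.997, -0.0, -0.001]
ft_force: [-0.3, -0.3, 0.0]
grip_width: 0.997
grasp_force: 0.0
```

```bash
python3 - <<'E'
from h import *
p=wrist()
print("LS",meas(p,(.6625,-.0045),20,25,50),meas(p,(.6625,-.0045),35,8,20))
plan(663.3,-5,36)
E
```

```text
LS {'n': 862, 'mean': array([661.1,  -4.3,  33.3]), 'rect': array([662.7,  -4.7,  23. ,  23.4,  64.4]), 'circ': array([663.1,  -4.8,  12.3]), 'zmed': np.float64(34.1)} {'n': 1198, 'mean': array([655.7,  -3.9,  11.3]), 'rect': array([661. ,  -4.5,  42.3,  39. ,  81.4]), 'circ': array([663.3,  -4.6,  22. ]), 'zmed': np.float64(11.2)}
pos [615.    1.2 120.5] psi 81.5 tilt 0.09 plan [-0.325  0.007  0.563] 0 t 16.5 grip 1.0 0.0 F [-0.4  0.  -0.6] q [-0.41  0.44  0.43  1.66 -0.2   1.09  1.49]
```

carry_out --pt "-0.325 0.005 0 0 1" --pt "-0.325 0.005 0.2 0 1" --pt "-0.325 0.005 0.5 0 1" --pt "-0.325 0.005 0.5 0 1" --pt "-0.325 0.005 0.5 0 1"

```text
clock: 17.12
position: [0.6649, -0.0052, 0.0483]
ee_rot: [0.074, 0.997, 0.0, 0.001]
ft_force: [0.2, 0.4, -0.2]
grip_width: 1.0
grasp_force: 0.0
```

```bash
python3 -c "
from h import *
plan(663.2,-4.7,37.5)"
```

```text
pos [664.9  -5.2  48.3] psi 81.5 tilt 0.11 plan [0.012 0.001 0.072] 0 t 17.125 grip 1.0 0.0 F [ 0.2  0.4 -0.2] q [-0.35  0.62  0.4   1.57 -0.27  1.01  1.55]
```

carry_out --pt "0.01 0 0.07 0 1" --pt "0.01 0 0.07 0 1" --pt "0.01 0 0.07 0 -1" --pt "0.01 0 0.07 0 -1" --pt "0.01 0 0.07 0 -1" --pt "0.01 0 0.07 0 -1" --pt "0.01 0 0.07 0 -1" --pt "0.01 0 0.07 0 -1" --pt "0.01 0 0.07 0 -1" --pt "0.01 0 0.07 0 -1"

```text
clock: 18.38
position: [0.6631, -0.005, 0.036]
ee_rot: [0.074, 0.997, 0.0, 0.0]
ft_force: [-0.8, -0.1, 6.3]
grip_width: 0.266
grasp_force: 39.6
```

```bash
python3 -c "
from h import *
plan(604.5,-141.2,37)"
```

```text
pos [663.1  -5.   36. ] psi 81.5 tilt 0.03 plan [ 0.252 -0.955 -0.007] 0 t 18.375 grip 0.266 39.6 F [-0.8 -0.1  6.3] q [-0.35  0.63  0.39  1.58 -0.27  0.99  1.55]
```

carry_out --pt "0 0 -0.3 0 -1" --pt "0 0 -0.4 0 -1" --pt "0.1 -0.4 -0.4 0 -1" --pt "0.25 -0.8 -0.4 0 -1" --pt "0.25 -0.95 -0.4 0 -1" --pt "0.25 -0.95 -0.4 0 -1" --pt "0.25 -0.95 -0.4 0 -1"

```text
clock: 19.25
position: [0.605, -0.1388, 0.0952]
ee_rot: [0.073, 0.997, 0.0, -0.0]
ft_force: [0.6, 1.2, -1.2]
grip_width: 0.263
grasp_force: 39.4
```

```bash
python3 - <<'E'
from h import *
p=wrist();o=manip.get_obs()["position"]
print("disc",o,meas(p,o[:2],32,o[2]*1e3-38,o[2]*1e3-20))
print("post",meas(p,(.5057,-.126),16,38,60))
plan(604.5,-141.2,45)
E
```

```text
disc [ 0.60514606 -0.13841742  0.0952461 ] {'n': 2228, 'mean': array([ 591.6, -136.1,   68.9]), 'rect': array([ 594.1, -136.5,   43. ,   20.9,   81.8]), 'circ': array([ 603.3, -137.9,   21.5]), 'zmed': np.float64(69.4)}
post {'n': 1218, 'mean': array([ 506.6, -126. ,   41.7]), 'rect': array([ 506.1, -126.1,   21.1,   21.2,   63.9]), 'circ': array([ 506. , -126.2,   11.1]), 'zmed': np.float64(41.9)}
pos [ 605.1 -138.4   95.2] psi 81.6 tilt 0.06 plan [ 0.001 -0.019  0.335] 0 t 19.3 grip 0.262 39.4 F [-0.4  0.4  0.1] q [-0.2   0.48  0.45  1.67 -0.24  1.05  1.75]
```

carry_out --pt "0 -0.02 0.2 0 -1" --pt "0 -0.02 0.33 0 -1" --pt "0 -0.02 0.375 0 -1" --pt "0 -0.02 0.383 0 -1" --pt "0 -0.02 0.385 0 -1" --pt "0 -0.02 0.385 0 -1"

```text
clock: 20.05
position: [0.6048, -0.1434, 0.0387]
ee_rot: [0.074, 0.997, 0.0, 0.001]
ft_force: [-0.2, 0.3, -0.4]
grip_width: 0.266
grasp_force: 39.4
```

```bash
python3 -c "
from h import *
plan(604.6,-141.4,36)"
```

```text
pos [ 604.8 -143.4   38.7] psi 81.5 tilt 0.06 plan [0.003 0.013 0.018] 0 t 20.05 grip 0.266 39.4 F [-0.2  0.3 -0.4] q [-0.18  0.55  0.43  1.7  -0.27  0.95  1.78]
```

carry_out --pt "0 0.013 0.01 0 -1" --pt "0 0.013 0.017 0 -1" --pt "0 0.013 0.017 0 -1" --pt "0 0.013 0.017 0 -1"

```text
clock: 20.55
position: [0.6049, -0.141, 0.0361]
ee_rot: [0.074, 0.997, 0.0, 0.0]
ft_force: [-2.8, 1.4, 4.8]
grip_width: 0.263
grasp_force: 40.1
```

carry_out --pt "0 0 0 0 1" --pt "0 0 0 0 1" --pt "0 0 0 0 1" --pt "0 0 0 0 1" --pt "0 0 -0.3 0 1" --pt "0 0 -0.6 0 1" --pt "0 0 -0.6 0 1"

```text
clock: 21.42
position: [0.6067, -0.1421, 0.1293]
ee_rot: [0.074, 0.997, -0.0, 0.003]
ft_force: [-0.4, -0.2, -0.2]
grip_width: 0.999
grasp_force: 0.0
```

```bash
python3 - <<'E'
from h import *
p=wrist()
print("LS",meas(p,(.6046,-.1414),20,25,50),meas(p,(.6046,-.1414),30,8,20))
print("post",meas(p,(.5057,-.126),16,38,60))
print("shim",meas(p,(.553,-.3405),45,8,20))
plan(553,-340.5,120,73)
E
```

```text
LS {'n': 925, 'mean': array([ 604.2, -140.2,   33.8]), 'rect': array([ 605.2, -140.4,   23.1,   23.2,   40. ]), 'circ': array([ 605.5, -140.4,   12. ]), 'zmed': np.float64(34.2)} {'n': 1373, 'mean': array([ 600.1, -139.8,   11. ]), 'rect': array([ 605.4, -140.5,   42.9,   43.1,   74.6]), 'circ': array([ 605.6, -140.3,   21.9]), 'zmed': np.float64(11.0)}
post {'n': 869, 'mean': array([ 506.5, -126. ,   41.8]), 'rect': array([ 506.1, -126. ,   20.7,   21.6,   37.2]), 'circ': array([ 506.1, -126.2,   11. ]), 'zmed': np.float64(41.9)}
shim {'n': 1870, 'mean': array([ 553.8, -338.4,   12. ]), 'rect': array([ 554.2, -340. ,   37.9,   56.3,   71.9]), 'circ': array([ 554.5, -340.9,   32.8]), 'zmed': np.float64(12.1)}
pos [ 605.5 -141.6  127. ] psi 81.5 tilt 0.18 plan [ 0.151 -1.363  0.046] 0.283 t 21.475 grip 0.998 0.0 F [ 0.6 -0.4 -0.3] q [-0.21  0.45  0.47  1.64 -0.22  1.1   1.74]
```

The small lens is 100.5 mm from the spindle and within 1 mm sideways. Next is the shim.

carry_out --pt "0.1 -0.4 0 0.15 1" --pt "0.15 -0.8 0.05 0.3 1" --pt "0.15 -1 0.05 0.31 1" --pt "0.15 -1 0.05 0.31 1" --pt "0.15 -1 0.05 0.31 1"

```text
clock: 22.1
position: [0.5601, -0.2853, 0.1168]
ee_rot: [0.154, 0.988, 0.0, -0.001]
ft_force: [0.3, 1.0, 0.5]
grip_width: 1.002
grasp_force: 0.0
```

```bash
python3 - <<'E'
from h import *
p=wrist()
print("shim",meas(p,(.554,-.3405),45,10,16))
plan(554,-340.5,50,72)
E
```

```text
shim {'n': 3278, 'mean': array([ 553.1, -340.1,   12.2]), 'rect': array([ 554.4, -340.8,   36.7,   57.1,   71.8]), 'circ': array([ 554.2, -341.1,   33. ]), 'zmed': np.float64(12.2)}
pos [ 560.5 -284.8  117.1] psi 72.3 tilt 0.09 plan [-0.072 -0.367  0.447] 0.01 t 22.15 grip 0.999 0.0 F [ 0.1 -0.2 -0.7] q [-0.01  0.49  0.54  1.63 -0.27  1.1   1.86]
```

carry_out --pt "-0.07 -0.3 0 0.01 1" --pt "-0.07 -0.37 0.2 0.01 1" --pt "-0.07 -0.37 0.45 0.01 1" --pt "-0.07 -0.37 0.45 0.01 1" --pt "-0.07 -0.37 0.45 0.01 1"

```text
clock: 22.78
position: [0.5542, -0.3419, 0.0517]
ee_rot: [0.157, 0.988, -0.0, 0.001]
ft_force: [0.7, 0.2, -0.4]
grip_width: 1.002
grasp_force: 0.0
```

```bash
python3 -c "
from h import *
plan(554.3,-340.9,27.5,71.9)"
```

```text
pos [ 554.2 -341.9   51.7] psi 72.0 tilt 0.07 plan [0.002 0.007 0.161] 0.003 t 22.775 grip 1.002 0.0 F [ 0.7  0.2 -0.4] q [ 0.1   0.61  0.51  1.61 -0.34  1.01  1.98]
```

carry_out --pt "0 0.006 0.1 0 1" --pt "0 0.006 0.16 0 1" --pt "0 0.006 0.16 0 1" --pt "0 0.006 0.16 0 -1" --pt "0 0.006 0.16 0 -1" --pt "0 0.006 0.16 0 -1" --pt "0 0.006 0.16 0 -1" --pt "0 0.006 0.16 0 -1" --pt "0 0.006 0.16 0 -1" --pt "0 0.006 0.16 0 -1"

```text
clock: 24.02
position: [0.5538, -0.3418, 0.027]
ee_rot: [0.157, 0.988, -0.0, 0.0]
ft_force: [-1.3, 0.1, 5.6]
grip_width: 0.404
grasp_force: 40.5
```

carry_out --pt "0 0 -0.2 0 -1" --pt "0 0 -0.5 0 -1" --pt "0 0 -0.6 0 -1" --pt "0 0 -0.6 0 -1" --pt "0 0 -0.6 0 -1"

```text
clock: 24.65
position: [0.5528, -0.341, 0.1146]
ee_rot: [0.157, 0.988, 0.0, -0.001]
ft_force: [-0.4, -0.7, -1.9]
grip_width: 0.408
grasp_force: 40.4
```

```bash
python3 - <<'E'
from h import *
p=wrist();o=manip.get_obs()["position"]*1e3
W=wcloud(p)*1e3;m=np.hypot(W[...,0]-o[0],W[...,1]-o[1])<45
h,e=np.histogram(W[m][:,2],bins=np.arange(o[2]-40,o[2]+6,2)); print(list(zip(e.round(),h)))
save("w4",p["img"]); plan(545,131.2,110,81.3)
E
```

```text
[(np.float64(75.0), np.int64(0)), (np.float64(77.0), np.int64(0)), (np.float64(79.0), np.int64(0)), (np.float64(81.0), np.int64(0)), (np.float64(83.0), np.int64(0)), (np.float64(85.0), np.int64(0)), (np.float64(87.0), np.int64(4)), (np.float64(89.0), np.int64(73)), (np.float64(91.0), np.int64(81)), (np.float64(93.0), np.int64(98)), (np.float64(95.0), np.int64(102)), (np.float64(97.0), np.int64(292)), (np.float64(99.0), np.int64(7253)), (np.float64(101.0), np.int64(762)), (np.float64(103.0), np.int64(141)), (np.float64(105.0), np.int64(147)), (np.float64(107.0), np.int64(153)), (np.float64(109.0), np.int64(159)), (np.float64(111.0), np.int64(172)), (np.float64(113.0), np.int64(193)), (np.float64(115.0), np.int64(179)), (np.float64(117.0), np.int64(192))]
pos [ 552.8 -341.   114.5] psi 71.9 tilt 0.16 plan [1.026 2.976 0.035] -0.313 t 24.7 grip 0.402 40.4 F [-0.6  0.1 -1.8] q [ 0.08  0.54  0.55  1.57 -0.3   1.12  1.95]
```

View pics/w4.png

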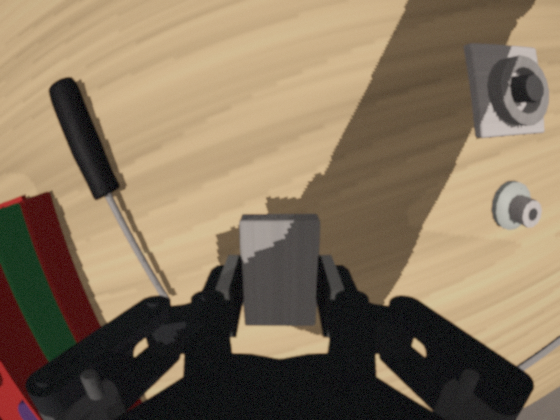

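The shim is held square at (280,270). Now carry it to the nest.

carry_out --pt "0.15 0.4 0 0 -1" --pt "0.3 0.8 0 0 -1" --pt "0.34 1 0 0 -1" --pt "0.34 1 0 0 -1" --pt "0.34 1 0 0 -1"

```text
clock: 25.32
position: [0.5511, -0.1839, 0.1158]
ee_rot: [0.157, 0.988, -0.0, -0.001]
ft_force: [1.1, -0.2, -1.2]
grip_width: 0.405
grasp_force: 40.5
```

carry_out --pt "0.15 0.4 0 0 -1" --pt "0.3 0.8 0 0 -1" --pt "0.34 1 0 0 -1" --pt "0.34 1 0 0 -1" --pt "0.34 1 0 0 -1"

```text
clock: 25.95
position: [0.5496, -0.0269, 0.1162]
ee_rot: [0.158, 0.987, -0.001, -0.0]
ft_force: [-0.1, -0.3, -1.4]
grip_width: 0.405
grasp_force: 40.5
```

carry_out --pt "0.15 0.3 0 -0.1 -1" --pt "0.3 0.65 0 -0.25 -1" --pt "0.34 0.65 0 -0.31 -1" --pt "0.34 0.65 0 -0.31 -1" --pt "0.34 0.65 0 -0.31 -1"

```text
clock: 26.58
position: [0.532, 0.0813, 0.1165]
ee_rot: [0.079, 0.997, -0.0, 0.0]
ft_force: [-0.7, -0.8, -0.9]
grip_width: 0.407
grasp_force: 40.6
```

```bash
python3 - <<'E'
from h import *
p=wrist();W=wcloud(p)*1e3;o=manip.get_obs()["position"]*1e3
print("shim",meas(p,o[:2]/1e3,36,o[2]-18,o[2]-13.4))
print("nest",meas(p,(.545,.1312),80,13,20),"pocket",meas(p,(.545,.1312),45,7.5,13))
plan(545.3,131.2,75,81.4)
E
```

```text
shim {'n': 8164, 'mean': array([529.6,  82.3, 101.6]), 'rect': array([532.4,  82. ,  57.5,  56.8,  81.8]), 'circ': array([532.6,  82. ,  32.9]), 'zmed': np.float64(101.7)}
nest {'n': 8824, 'mean': array([529.1, 141.7,  16.1]), 'rect': array([544.7, 131.7,  90.2, 110.5,  81.4]), 'circ': array([544.7, 131.2,  70.5]), 'zmed': np.float64(16.1)} pocket {'n': 4146, 'mean': array([543.2, 132.1,  11.4]), 'rect': array([545.5, 131.4,  42.5,  62.3,  80.9]), 'circ': array([545.2, 131.5,  36.8]), 'zmed': np.float64(11.3)}
pos [532.   81.6 116.5] psi 81.0 tilt 0.03 plan [-0.036  0.341  0.277] -0.014 t 26.625 grip 0.403 40.6 F [-0.3  0.1 -0.9] q [-0.59  0.27  0.4   1.87 -0.12  1.02  1.28]
```

carry_out --pt "-0.03 0.2 0.1 -0.01 -1" --pt "-0.03 0.34 0.3 -0.01 -1" --pt "-0.03 0.34 0.4 -0.01 -1" --pt "-0.03 0.34 0.4 -0.01 -1" --pt "-0.03 0.34 0.4 -0.01 -1"

```text
clock: 27.25
position: [0.5445, 0.1321, 0.0574]
ee_rot: [0.075, 0.997, 0.0, 0.001]
ft_force: [0.7, 0.4, -1.8]
grip_width: 0.404
grasp_force: 40.5
```

```bash
python3 -c "
from h import *
plan(544.6,131.3,38,81.3)"
```

```text
pos [544.5 132.1  57.4] psi 81.4 tilt 0.07 plan [-0.001 -0.005  0.13 ] 0.003 t 27.25 grip 0.404 40.5 F [ 0.7  0.4 -1.8] q [-0.62  0.4   0.36  1.85 -0.17  0.92  1.24]
```

carry_out --pt "0 -0.005 0.07 0 -1" --pt "0 -0.005 0.11 0 -1" --pt "0 -0.005 0.125 0 -1" --pt "0 -0.005 0.13 0 -1" --pt "0 -0.005 0.13 0 -1" --pt "0 -0.005 0.13 0 -1"

```text
clock: 28.0
position: [0.5433, 0.1325, 0.0379]
ee_rot: [0.074, 0.997, 0.0, -0.001]
ft_force: [-7.8, -3.1, 12.7]
grip_width: 0.407
grasp_force: 42.1
```

Contact came at the seated height. Release and check.

carry_out --pt "0 0 -0.004 0 -1" --pt "0 0 -0.004 0 1" --pt "0 0 -0.004 0 1" --pt "0 0 -0.004 0 1" --pt "0 0 -0.004 0 1" --pt "0 0 -0.3 0 1" --pt "0 0 -0.6 0 1" --pt "0 0 -0.6 0 1"

```text
clock: 29.0
position: [0.5457, 0.1332, 0.1305]
ee_rot: [0.074, 0.997, 0.002, 0.003]
ft_force: [-0.3, -0.3, 1.0]
grip_width: 1.001
grasp_force: 0.0
```

```bash
python3 - <<'E'
from h import *
p=wrist()
print("shim",meas(p,(.545,.1312),45,20,30)); save("w5",p["img"])
W=wcloud(p)*1e3; m=(W[...,2]>20)&(W[...,2]<30)&(np.hypot(W[...,0]-545,W[...,1]-131)<35); A=np.c_[W[m][:,:2]-[545,131],np.ones(m.sum())]; print("plane",np.linalg.lstsq(A,W[m][:,2],rcond=None)[0])
plan(419.8,333.5,120,68)
E
```

```text
shim {'n': 3595, 'mean': array([542.9, 133.4,  23.2]), 'rect': array([544. , 133.1,  36.2,  56. ,  81.9]), 'circ': array([543.8, 132.9,  32.6]), 'zmed': np.float64(23.2)}
plane [1.92700354e-03 4.38888044e-04 2.31636197e+01]
pos [544.5 133.  128.4] psi 81.5 tilt 0.18 plan [1.02  1.199 0.056] 0.45 t 29.05 grip 1.005 0.0 F [-0.3  0.8 -0.1] q [-0.64  0.3   0.38  1.8  -0.13  1.06  1.2 ]
```

View pics/w5.png

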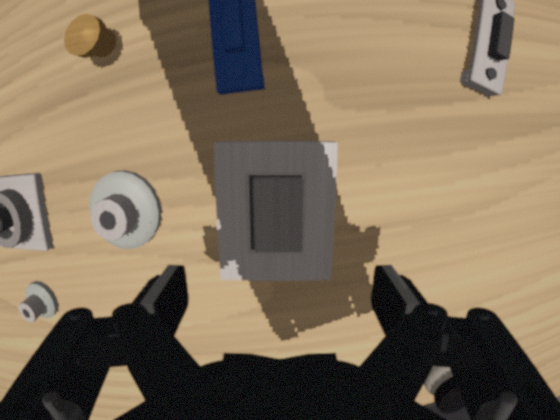

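The shim is seated flat in the pocket at (276,214), with its top at 23.2 mm. Next is the clamp.

carry_out --pt "0.35 0.35 0 0.1 1" --pt "0.7 0.7 0 0.3 1" --pt "0.75 0.9 0.05 0.45 1" --pt "0.75 0.9 0.05 0.45 1" --pt "0.75 0.9 0.05 0.45 1" --pt "0.75 0.9 0.05 0.45 1"

```text
clock: 29.8
position: [0.4529, 0.2813, 0.1191]
ee_rot: [0.192, 0.981, -0.0, -0.0]
ft_force: [-0.0, -0.2, 1.2]
grip_width: 1.003
grasp_force: 0.0
```

```bash
python3 - <<'E'
from h import *
p=wrist()
print("clamp",meas(p,(.4197,.3335),58,15,50)); print("rib",meas(p,(.4197,.3335),30,28,50))
plan(419.8,333.5,120,68)
E
```

```text
clamp {'n': 6502, 'mean': array([417.8, 333.2,  22.7]), 'rect': array([419.5, 333.6,  34.7,  94.2,  68. ]), 'circ': array([419.4, 333.5,  49.2]), 'zmed': np.float64(19.4)}
rib {'n': 1389, 'mean': array([419.3, 333. ,  34.8]), 'rect': array([419.8, 333.5,  14.8,  39.9,  67.9]), 'circ': array([419.6, 332.8,  20.7]), 'zmed': np.float64(35.0)}
pos [453.  281.4 119.3] psi 67.9 tilt 0.03 plan [ 0.336  0.238 -0.005] -0.004 t 29.85 grip 0.999 0.0 F [ 0.8 -0.   0.3] q [-0.91  0.25  0.31  1.88 -0.09  1.03  0.62]
```

carry_out --pt "0.34 0.24 0 0 1" --pt "0.34 0.24 0.2 0 1" --pt "0.34 0.24 0.43 0 1" --pt "0.34 0.24 0.43 0 1" --pt "0.34 0.24 0.43 0 1"

```text
clock: 30.48
position: [0.4195, 0.3352, 0.0562]
ee_rot: [0.191, 0.982, 0.0, 0.0]
ft_force: [0.8, 0.7, 0.4]
grip_width: 1.003
grasp_force: 0.0
```

```bash
python3 -c "
from h import *
plan(419.6,333.3,44,68)"
```

```text
pos [419.5 335.2  56.2] psi 67.9 tilt 0.07 plan [-0.005 -0.011  0.081] -0.002 t 30.475 grip 1.003 0.0 F [0.8 0.7 0.4] q [-0.98  0.35  0.26  1.91 -0.11  0.9   0.52]
```

carry_out --pt "-0.005 -0.01 0.05 0 1" --pt "-0.005 -0.01 0.08 0 1" --pt "-0.005 -0.01 0.08 0 1" --pt "-0.005 -0.01 0.08 0 -1" --pt "-0.005 -0.01 0.08 0 -1" --pt "-0.005 -0.01 0.08 0 -1" --pt "-0.005 -0.01 0.08 0 -1" --pt "-0.005 -0.01 0.08 0 -1" --pt "-0.005 -0.01 0.08 0 -1" --pt "-0.005 -0.01 0.08 0 -1" --pt "-0.005 -0.01 0.08 0 -1" --force 50

```text
clock: 31.85
position: [0.4187, 0.3337, 0.0432]
ee_rot: [0.191, 0.982, 0.0, 0.0]
ft_force: [-1.5, -0.8, 5.2]
grip_width: 0.148
grasp_force: 50.0
```

carry_out --pt "0 0 -0.2 0 -1" --pt "0 0 -0.5 0 -1" --pt "0 0 -0.5 0 -1" --pt "0 0 -0.5 0 -1"

```text
clock: 32.35
position: [0.4182, 0.3333, 0.117]
ee_rot: [0.191, 0.982, -0.0, -0.0]
ft_force: [-0.6, 0.2, -2.6]
grip_width: 0.145
grasp_force: 49.3
```

```bash
python3 - <<'E'
from h import *
p=wrist();o=manip.get_obs()["position"]*1e3
print("plate",meas(p,o[:2]/1e3,58,o[2]-30,o[2]-20))
plan(544.9,131.3,110,81.3)
E
```

```text
plate {'n': 5712, 'mean': array([397.9, 342.1,  93. ]), 'rect': array([419.2, 333.5,  34.4,  94.7,  67.9]), 'circ': array([418.1, 333.7,  48.7]), 'zmed': np.float64(93.0)}
pos [418.  333.  116.6] psi 68.0 tilt 0.12 plan [-1.288 -0.93   0.045] -0.443 t 32.4 grip 0.147 49.3 F [ 0.6  0.4 -2.7] q [-1.    0.26  0.27  1.87 -0.08  1.02  0.5 ]
```

carry_out --pt "-0.4 -0.3 0 0 -1" --pt "-0.8 -0.6 0 -0.2 -1" --pt "-1 -0.9 0 -0.44 -1" --pt "-1 -0.9 0 -0.44 -1" --pt "-1 -0.9 0 -0.44 -1" --pt "-1 -0.9 0 -0.44 -1"

```text
clock: 33.15
position: [0.5063, 0.1542, 0.1174]
ee_rot: [0.076, 0.997, 0.0, -0.001]
ft_force: [0.3, 0.7, -2.2]
grip_width: 0.144
grasp_force: 49.3
```

```bash
python3 - <<'E'
from h import *
p=wrist();o=manip.get_obs()["position"]*1e3
print("plate",meas(p,o[:2]/1e3,58,o[2]-30,o[2]-20)); print("nest",meas(p,(.545,.1312),80,13,19))
plan(544.5,131.3,75,81.3)
E
```

```text
plate {'n': 5920, 'mean': array([485.4, 158. ,  93.5]), 'rect': array([507.3, 154.6,  34.4,  94.5,  81.5]), 'circ': array([506.6, 154.2,  49.1]), 'zmed': np.float64(93.4)}
nest {'n': 3773, 'mean': array([518.1, 107.4,  16.1]), 'rect': array([531.6, 133. ,  90.5,  84.2,  81.2]), 'circ': array([531.5, 133.2,  60.9]), 'zmed': np.float64(16.1)}
pos [506.4 154.3 117.5] psi 81.4 tilt 0.05 plan [-0.275 -0.114  0.283] 0.002 t 33.2 grip 0.15 49.3 F [ 0.5  0.7 -2.9] q [-0.7   0.25  0.37  1.89 -0.1   1.02  1.13]
```

carry_out --pt "-0.272 -0.115 0 0 -1" --pt "-0.272 -0.115 0.1 0 -1" --pt "-0.272 -0.115 0.28 0 -1" --pt "-0.272 -0.115 0.28 0 -1" --pt "-0.272 -0.115 0.28 0 -1"

```text
clock: 33.83
position: [0.5448, 0.13, 0.0766]
ee_rot: [0.076, 0.997, 0.0, 0.0]
ft_force: [0.8, -0.4, -1.9]
grip_width: 0.147
grasp_force: 49.3
```

```bash
python3 - <<'E'
from h import *
p=wrist();o=manip.get_obs()["position"]*1e3
print("plate",meas(p,o[:2]/1e3,58,o[2]-30,o[2]-20))
plan(544.1,131.1,59,81.3)
E
```

```text
plate {'n': 5996, 'mean': array([524.2, 133.7,  52.8]), 'rect': array([545.7, 130.3,  34.2,  94.3,  81.2]), 'circ': array([545. , 130.6,  48.8]), 'zmed': np.float64(52.6)}
pos [545.2 129.8  76.9] psi 81.3 tilt 0.07 plan [0.009 0.007 0.12 ] -0.001 t 33.875 grip 0.149 49.3 F [ 0.6 -0.4 -2.5] q [-0.63  0.37  0.37  1.84 -0.16  0.96  1.23]
```

carry_out --pt "0.004 0.006 0.06 0 -1" --pt "0.004 0.006 0.1 0 -1" --pt "0.004 0.006 0.113 0 -1" --pt "0.004 0.006 0.118 0 -1" --pt "0.004 0.006 0.118 0 -1" --pt "0.004 0.006 0.118 0 -1"

```text
clock: 34.62
position: [0.544, 0.13, 0.0592]
ee_rot: [0.077, 0.997, 0.0, -0.001]
ft_force: [-8.4, -1.2, 13.0]
grip_width: 0.15
grasp_force: 51.3
```

```bash
python3 - <<'E'
from h import *
p=wrist();o=manip.get_obs()["position"]*1e3
print("plate",meas(p,o[:2]/1e3,58,30,45))
plan(544.1,131.1,59,81.3)
E
```

```text
plate {'n': 6359, 'mean': array([523.9, 133.6,  35.8]), 'rect': array([544.9, 130. ,  36.2,  94.6,  81.3]), 'circ': array([544. , 130.6,  48.7]), 'zmed': np.float64(35.2)}
pos [544.  130.   59.2] psi 81.2 tilt 0.07 plan [0.001 0.008 0.001] -0.004 t 34.675 grip 0.154 51.3 F [-8.3 -1.  12.5] q [-0.63  0.4   0.37  1.85 -0.18  0.93  1.24]
```

carry_out --pt "0 0.004 -0.005 0 -1" --pt "0 0.004 -0.004 0 -1" --pt "0 0.004 -0.004 0 1" --pt "0 0.004 -0.004 0 1" --pt "0 0.004 -0.004 0 1" --pt "0 0.004 -0.004 0 1" --pt "0 0.004 -0.3 0 1" --pt "0 0.004 -0.7 0 1" --pt "0 0.004 -1 0 1" --pt "0 0.004 -1 0 1"

```text
clock: 35.92
position: [0.5464, 0.1309, 0.2121]
ee_rot: [0.077, 0.997, 0.002, 0.003]
ft_force: [1.0, 0.2, -0.3]
grip_width: 0.999
grasp_force: 0.0
```

```bash
python3 - <<'E'
from h import *
p=wrist(); save("w6",p["img"])
for q,c,r,a,b in[("clamp",(.545,.131),60,31,45),("rib",(.545,.131),30,46,60),("nest",(.545,.131),80,13,19),("LL",(.5253,.0026),45,7,20),("post",(.5057,-.126),16,38,60),("ring",(.507,-.1268),38,22,37),("LS",(.605,-.1405),30,8,20),("LStop",(.605,-.1405),20,25,50),("collet",(.379,.009),30,25,60),("jar",(.739,.279),35,50,90)]: print(q,meas(p,c,r,a,b))
W=wcloud(p)*1e3; m=(W[...,2]>33)&(W[...,2]<39)&(np.hypot(W[...,0]-545,W[...,1]-131)<55); A=np.c_[W[m][:,:2]-[545,131],np.ones(m.sum())]; print("plane",np.linalg.lstsq(A,W[m][:,2],rcond=None)[0])
t=camera("top"); save("top9",t["img"][120:300,130:430],2.6)
for q,c,r,a,b in[("collet",(.382,.0114),40,20,60),("jar",(.741,.28),50,50,90),("LL",(.528,.005),30,25,60),("LS",(.608,-.138),30,25,60),("clamp",(.547,.133),60,31,45)]: print("top",q,meas(t,c,r,a,b))
plan(545,131,250)
E
```

```text
clamp {'n': 2814, 'mean': array([542.2, 131.5,  35.4]), 'rect': array([545.6, 131. ,  34.1,  93.7,  81.1]), 'circ': array([545.6, 130.5,  49.6]), 'zmed': np.float64(35.2)}
rib {'n': 662, 'mean': array([545. , 131.1,  51.1]), 'rect': array([545.4, 130.7,  13.3,  40. ,  81.4]), 'circ': array([545.6, 131.2,  20.6]), 'zmed': np.float64(51.1)}
nest {'n': 5780, 'mean': array([540.1, 131.6,  16.1]), 'rect': array([544.8, 131. ,  91. , 111.1,  81.6]), 'circ': array([545. , 130.8,  71.2]), 'zmed': np.float64(16.2)}
LL {'n': 1865, 'mean': array([522.4,  10.2,  11.4]), 'rect': array([524.8,   3.5,  67.3,  67.5,  12. ]), 'circ': array([524.8,   3.6,  34.6]), 'zmed': np.float64(11.6)}
post {'n': 218, 'mean': array([ 505.5, -124. ,   41.6]), 'rect': array([ 505.5, -125.6,   21.2,   20.4,   57.3]), 'circ': array([ 505.9, -125.5,   10.9]), 'zmed': np.float64(41.9)}
ring {'n': 1148, 'mean': array([ 506.3, -120.8,   30.4]), 'rect': array([ 507.5, -126. ,   55.4,   55.3,   46.8]), 'circ': array([ 507.5, -126.6,   28.9]), 'zmed': np.float64(31.6)}
LS {'n': 411, 'mean': array([ 601.7, -133. ,   11.7]), '
[... 872 characters left out ...]
oat64(65.1)}
top LL {'n': 107, 'mean': array([526.2,   5.1,  33.9]), 'rect': array([525.8,   5.3,  30.7,  31.9,  63.7]), 'circ': array([526.4,   5. ,  16.6]), 'zmed': np.float64(33.8)}
top LS {'n': 53, 'mean': array([ 607. , -138.4,   33.9]), 'rect': array([ 607.5, -137.9,   20.4,   20.7,   44.6]), 'circ': array([ 607.5, -138.1,   11.9]), 'zmed': np.float64(34.3)}
top clamp {'n': 14, 'mean': array([585.8, 113.6,  34.5]), 'rect': array([584.8, 113.8,   8.8,  11.5,  89. ]), 'circ': array([585.5, 113.9,   6.7]), 'zmed': np.float64(34.1)}
pos [544.4 130.6 208.2] psi 81.2 tilt 0.03 plan [-0.003  0.003 -0.279] 0 t 36.025 grip 1.0 0.0 F [-0.3 -0.7  0.3] q [-0.67  0.22  0.41  1.72 -0.09  1.22  1.18]
```

View pics/w6.png

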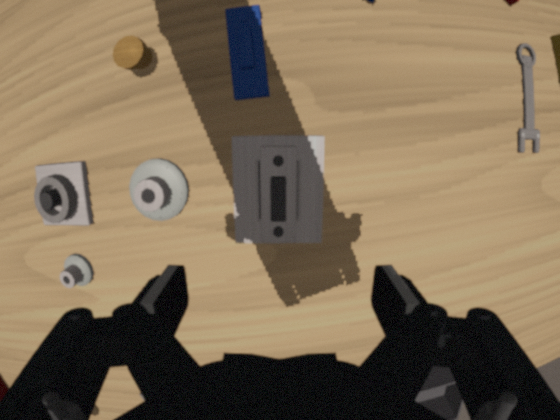

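The last picture shows the clamp flat and centred on the nest at (278,195), with its plate at 35.2 mm and level. The large lens is at (160,190), the ring around the post at (55,198) and the small lens at (77,272). The collet and the jar have not moved, so I'm handing in.

```bash
python3 -c "
from h import *
print(ticket.hand_in())"
```

```text
the job is handed in; nothing more can be done
None
```

The kit is set out as asked and handed in at about 36 s. By the last camera measurements, the lenses and clamp are within about 2 mm of target, the shim and ring are seated flat, and the collet and jar have not moved.

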